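# Shift the coil winder's gearbox

### The job

Shift the coil winder's gearbox from neutral into the gear with the large cog emblem: pull the sprung selector knob straight up, turn it towards the large cog and let it drop fully into its detent there, then let go. The emblem shows only roughly where the detent is, so find it by feel, and be gentle: never force the knob against a stop or the side of a detent. Leave the things standing round the gearbox where they are.

Things in the scene. Friction and masses are not known exactly. Their poses are not given: they have to be found in the camera images.
- gearbox: The coil winder's gearbox, fixed to the bench: grey casting 112 mm wide (y), 100 mm deep (x) on a 132 x 120 mm foot, with an aluminium cover plate 72 mm above the bench. Origin on the bench under the knob's axis; its -x side carries the spindle (to x = -84 mm, 38 mm up), its +x side a motor (to x = +96 mm, top 62 mm up). Only the knob and the 3 mm emblems rise above the cover plate.
- knob_grip (a point): Middle of the knob's upright bar grip, on the knob's axis, 94.5 mm above the bench when the knob is down. The black bar is 12 mm thick, 42 mm long, and rises from 15 mm below this point to 14 mm above it; below it is the round skirt, 50 mm across, its top 79.5 mm above the bench. The bar lies along the point's x axis, the pointer at its -x end. Grasp it across its 12 mm from above.
- pointer (a point): Tip region of the white pointer nib on the edge of the knob's skirt, 28 mm from the knob's axis.
- large_cog_mid (a point): Middle of the top of the large cog emblem (21 mm across, dark, 3 mm high), on the cover plate 43 mm from the knob's axis, 63 degrees (1.1 rad) to one side of neutral or the other. This is the wanted gear. Its detent lies anywhere within 14 degrees (0.24 rad) either side of the line from the knob's axis through the emblem.
- small_cog_mid (a point): Middle of the top of the small cog emblem (12 mm across), likewise on the other side of neutral: the gear that is not wanted.
- knob_turn (a joint): Knob angle, rad. 0 = pointer along the gearbox's -x, positive counter-clockwise from above. Unlifted it is blocked beyond neutral, a gap ending 0.08 to 0.56 from 0 either side. Lifted: land from 0.71 at the latest, the gear's detent with its middle at 0.86 to 1.34 (0.04 of play either side), land again, and a hard stop 0.45 past the detent.
- knob_lift (a joint): Lift of the knob, m. 0 = fully down. A spring pulls it down with about 7.5 N at 0 and 3 N more per 10 mm. It must be lifted 7 mm to turn freely; a hard stop is met at 11.5 mm. Its travel is damped. Between the detents the knob rests on a land at 7 mm; over a detent it drops the 7 mm by itself if it is free to slide down.
- dog: The hidden steel dog pin under the knob (origin on the knob's axis at bench height when the knob is down, turns and lifts with the knob), 34 mm from the axis on the pointer's side. It runs on the lands, drops into the detents, and meets the stops; it must not be loaded with more than 25 N.
- battery: Block battery lying on the bench, 27 x 47 x 18 mm, loose, a bystander. Origin at the centre of its underside.
- board: Small green circuit board on the bench, 55 x 40 x 13 mm, loose, a bystander. Origin at the centre of its underside.
- spool: Small blue spool of wire standing on the bench, 42 x 46 x 30 mm, loose, a bystander. Origin at the centre of its underside.
There are look-alikes about, which are no part of the job. Several things look just like the gearbox: the one meant starts farthest to the robot's right.

How it is judged:
By the outcome, as a careful person would: the job done as asked, in the order asked, and still so for the second after the job is handed in, with the robot touching nothing.
It also fails if it takes over 45 s, if anything falls off the work surface, if the arm or the gripper's body presses on something with over 40 N, if the wrist force passes 120 N, or if a joint passes its speed limit or range.

### The arm

A 6-joint arm with a two-finger parallel gripper is mounted at the origin on a cart in front of the work surface, level with it; the furniture and walls round the work are solid. World frame = base frame: x ahead of the robot, y to its left, z up, the work surface at z = 0. Lengths are in m, angles in rad, forces in N, time in s.
With the tool pointing down it reaches from about 0.275 to 0.875 m from the base axis. Payload 12.5 kg.
Tool frame: the origin (TCP) lies on the centre line of the jaws, within the pads' length; the fingertips stand r.finger_overhang ahead of it and the grasp point (between the pads) lies 3 mm ahead of it (r.finger_overhang is the distance from the TCP to the fingertips, in m); z points along the fingers, y is the line along which they close (so a half turn about z gives the same grasp; the last joint's range is limited). The gripper opens to 85 mm and grips with 20 to 120 N. Pads are 22 mm wide; open, the fingers measure 114 mm over their backs; the gripper's body (76 mm by 85 mm) begins 54 mm behind the grasp point. The pads swing forward as they close: fully open they stand 13 mm farther back than shut.
Start: joints at [1.251, 0.351, 1.652, -0, 1.139, -0.085], TCP at [0.128, 0.535, 0.232] pointing down, gripper open.
Joint ranges: [-2.75, 2.75], [-0.79, 2.1], [0.01, 2.65], [-1.57, 4.71], [0.07, 3.14], [-2.87, 2.87]. Speed limits (rad/s): [2.22, 2.22, 2.79, 3.14, 3.14, 3.14].

### API

Orientations are given as a unit quaternion [x, y, z, w].
In Python, from cell import r, optics gives the robot as it stands. The module is installed in compiled form; this text tells all that it offers. Calls block until the motion is done:
- r.move_to(position, orientation): joint-space move of the TCP to a pose.
- r.move_linear(position, rot=None, vel=0.15): straight line of the TCP; rot=None keeps the orientation; vel is the mean speed in m/s.
- r.set_joints(angles): joint-space move.
- r.set_gripper(opening, squeeze=None): opening from 0.0 (shut) to 1.0 (fully open); squeeze is the grip in N (None keeps the last); returns when the fingers have stopped.
- r.sleep(seconds).
- r.inverse_kinematics(position, orientation): joint angles nearest the present ones, or None.
- optics.get_image(name): name is "side" or "top" or "wrist"; returns a dict with "pixels" (384x512x3 uint8, red, green, blue), "depth" (384x512 float32, m along the optical axis (not along the pixel's ray), 0 where there is no reading), "fx", "fy", "cx", "cy" (pixels), "camera_from_world" (4x4, takes a point from world to camera coordinates); the wrist camera has in their place "mount" (4x4, takes a point from camera to tool coordinates, whose origin is the TCP and whose axes are the flange's). Camera axes: x right, y down, z forward; pixel columns grow to the right and rows downward; lengths in m; the calibration is good to about 2 mm. A picture is of the moment at which its call begins: read the wrist's pose just before it.
A pose or a line that the arm cannot do raises r.PlanningError and nothing moves.
- r.hand_in(): hands the job in; it is judged then, once.
Readings, each from a call of its own:
- r.current_t(): time.
- r.current_q(): joint angles.
- r.current_qvel(): joint speeds.
- r.current_effort(): joint torques, N m.
- r.current_tool_pos(): TCP position.
- r.current_ee_rot(): TCP orientation.
- r.current_contact_force(): force on the tool from outside, world axes, zero at the start.
- r.current_torque(): the same for the moment, N m.
- r.current_opening(): opening from 0.0 (shut) to 1.0 (fully open).
- r.current_finger_force(): force on a finger pad.
Only numpy, scipy, OpenCV 4.12 (cv2) and the standard library are available. Lean on these libraries where they do the work, as an engineer would, in place of code of your own. Each camera call takes 0.05 s, during which the arm holds its last target. There are 200 camera calls.

## Working session

There is one attempt and no reset: what is moved stays moved. The work goes in short steps, each a Python script; the robot and the scene stay as the last script left them, time stands still between calls to the robot, and variables do not carry over. Pictures are saved under pics/ and viewed, at most 10 in all, crops included, and the job is handed in when it is done.

```bash
mkdir -p pics; cat > h.py <<'E'
import numpy as np, cv2
from cell import r, optics
def shot(n,f):
    d=optics.get_image(n); cv2.imwrite('pics/'+f+'.png',d['pixels'][:,:,::-1]); np.save('pics/'+f+'.npy',d,allow_pickle=True); return d
def load(f): return np.load('pics/'+f+'.npy',allow_pickle=True).item()
def world(d,u,v,z=None,T=None):
    "pixel->world by depth, or at height z"
    if T is None: T=np.linalg.inv(d['camera_from_world'])
    ray=np.array([(u-d['cx'])/d['fx'],(v-d['cy'])/d['fy'],1.])
    o=T[:3,3]; w=T[:3,:3]@ray
    s=d['depth'][int(v),int(u)] if z is None else (z-o[2])/w[2]
    return o+s*w
E
python3 - <<'E'
from h import *
print(r.current_t(),r.finger_overhang,r.current_ee_rot(),r.current_contact_force())
a=shot('top','top1');b=shot('side','side1')
E
```

```text
0.0 0.022 [ 1.17108004e-01  9.93119001e-01 -5.91372747e-04 -1.28281775e-04] [-0.4593818  -0.50602987  0.12344021]
```

View pics/top1.png

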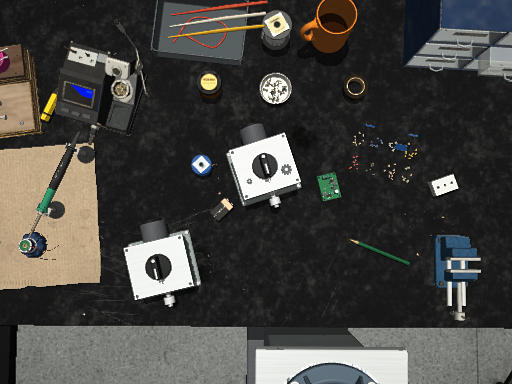

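The picture shows two gearboxes: A at (264,165) and B at (160,265). The robot is at the bottom, so +x is up and its right is the image's right. A is the rightmost, which fits the description. I'll confirm that in an enlarged crop.

```bash
python3 - <<'E'
from h import *
d=load('top1'); 
print(world(d,264,165,.1),world(d,160,265,.1),world(d,332,350,0))
c=d['pixels'][115:217,195:331,::-1]; cv2.imwrite('pics/c1.png',cv2.resize(c,None,fx=5.8,fy=5.8,interpolation=cv2.INTER_CUBIC))
print(d['fx'],np.linalg.inv(d['camera_from_world'])[:3,3])
E
```

```text
[0.52338663 0.14833935 0.1       ] [0.33068692 0.34470713 0.1       ] [0.14951577 0.00087974 0.        ]
460.959002390115 [0.39591084 0.17676795 0.98116279]
```

View pics/c1.png

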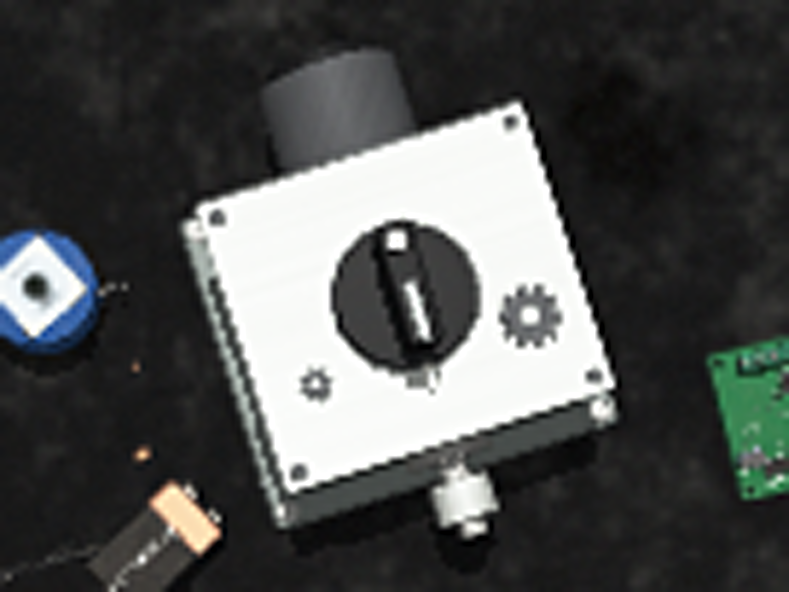

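View pics/side1.png

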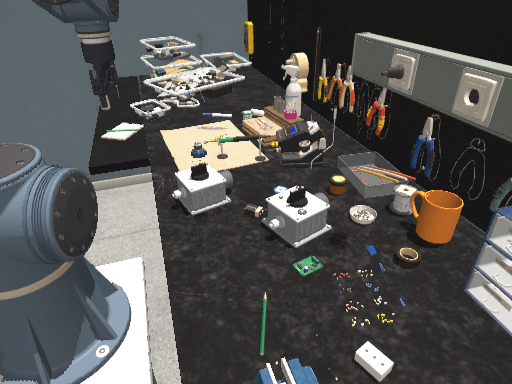

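The crop confirms A. Its bar and pointer lie along the spindle side, with the pointer at about crop (428,375). The large cog at crop (530,316) is counter-clockwise of the pointer, so the turn is positive. The small cog is at (316,384). Next I'll compute the pose and take a wrist view from above the knob.

```bash
cat >> h.py <<'E'
def quat(phi): return [np.cos(phi/2),np.sin(phi/2),0,0]
E
python3 - <<'E'
from h import *
d=load('top1'); P=lambda x,y,z: world(d,195+x/5.8,115+y/5.8,z)[:2]
S=[P(*p,.072) for p in [(218,218),(512,122),(594,376),(298,472)]]
k=P(406,295,.0795); L=P(530,316,.075); s=P(316,384,.075)
xa=S[0]+S[1]-S[2]-S[3]; psi=np.arctan2(xa[1],xa[0])
b=P(397,240,.1085)-P(428,345,.1085)
print('centre',k,np.mean(S,0),'psi',psi,'bar',np.arctan2(b[1],b[0]))
for n,e in (('L',L),('s',s)):
    v=e-k; print(n,np.hypot(*v),(np.arctan2(v[1],v[0])-psi-np.pi+np.pi)%(2*np.pi)-np.pi)
for phi in (psi,psi+np.pi):
    for dp in (0,1.1,1.4):
        q=r.inverse_kinematics([*k,.26],quat(phi+dp)); print(phi,dp,None if q is None else np.round(q,3))
E
```

```text
centre [0.52465684 0.14569856] [0.52519178 0.14558804] psi 0.3122008882569051 bar 0.2904969100810996
L 0.04296133721729332 1.1126285913591722
s 0.042752996474674274 -1.1011746785026055
0.3122008882569051 0 [ 0.185  0.313  1.633 -0.     1.196  1.444]
0.3122008882569051 1.1 [ 0.185  0.313  1.633 -0.     1.196  0.344]
0.3122008882569051 1.4 [ 0.185  0.313  1.633 -0.     1.196  0.044]
3.4537935418466983 0 [ 0.185  0.313  1.633 -0.     1.196 -1.698]
3.4537935418466983 1.1 [ 0.185  0.313  1.633 -0.     1.196 -2.798]
3.4537935418466983 1.4 None
```

```bash
python3 - <<'E'
from h import *
r.move_to([.5248,.1457,.24],quat(.31)); r.sleep(.3)
p=r.current_tool_pos();q=r.current_ee_rot(); F=r.current_contact_force()
d=shot('wrist','w1')
from scipy.spatial.transform import Rotation as R
T=np.eye(4);T[:3,:3]=R.from_quat(q).as_matrix();T[:3,3]=p
np.save('pics/T1.npy',T@d['mount'])
print(p,F,r.current_t(),(T@d['mount'])[:3,3])
E
```

```text
[0.52468933 0.14601107 0.24000383] [0.28371506 0.20571699 0.60274016] 2.45 [0.59755587 0.1697215  0.3825013 ]
```

View pics/w1.png

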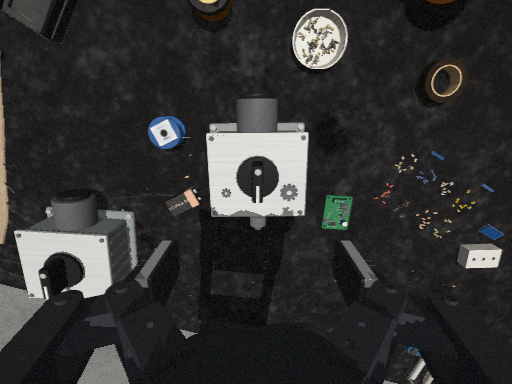

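```bash
python3 - <<'E'
from h import *
d=load('w1'); c=d['pixels'][120:230,195:320,::-1]; cv2.imwrite('pics/c2.png',cv2.resize(c,None,fx=5.2,fy=5.2,interpolation=cv2.INTER_CUBIC))
E
```

```text
(no output)
```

View pics/c2.png

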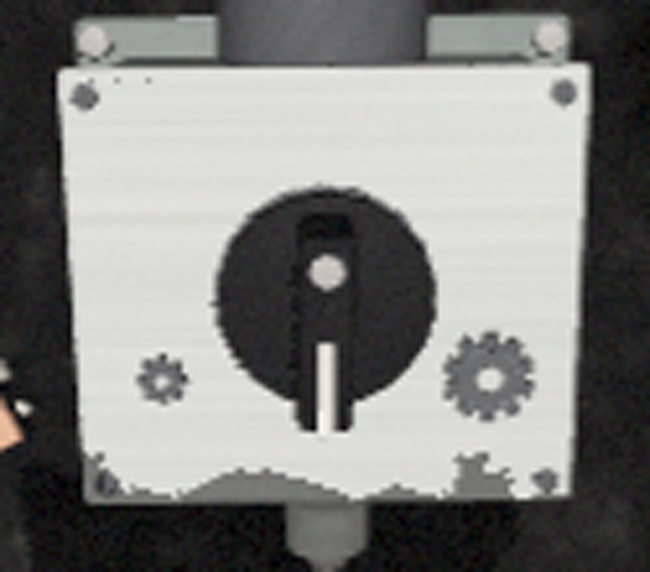

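The enlarged wrist view shows the skirt centre at crop (326,296). The bar top is centred at x≈326, with the white pointer line at (327,345–430). The large cog is at (489,377), the small one at (162,379), and the screws at (84,97), (564,92), (545,481) and (105,483).

```bash
python3 - <<'E'
from h import *
d=load('w1');T=np.load('pics/T1.npy'); P=lambda x,y,z: world(d,195+x/5.2-.4,120+y/5.2-.4,z,T)[:2]
S=[P(*p,.072) for p in [(84,97),(564,92),(545,481),(105,483)]]
k=P(326,296,.0795); L=P(489,377,.075); s=P(162,379,.075)
ya=S[0]+S[3]-S[1]-S[2]; psi=np.arctan2(ya[1],ya[0])-np.pi/2
b=P(326.5,245,.1085)-P(326,430,.1085)
print('skirt',k,'plate',np.mean(S,0),'psi',psi,'bar',np.arctan2(b[1],b[0]),'bar mid',(P(326.5,245,.1085)+P(326,430,.1085))/2)
for e in (L,s):
    v=e-k; print(np.hypot(*v),(np.arctan2(v[1],v[0])-psi)%(2*np.pi)-np.pi)
E
```

```text
skirt [0.5265352 0.1452359] plate [0.52452505 0.144939  ] psi 0.3186251542482179 bar 0.31007324417750143 bar mid [0.52456498 0.14469236]
0.04338330243966402 1.068454085911708
0.043753229329217214 -1.0752798397695793
```

```bash
python3 - <<'E'
from h import *
f=lambda t:print(t,round(r.current_t(),2),np.round(r.current_tool_pos(),4),'F',np.round(r.current_contact_force(),1),'M',np.round(r.current_torque(),2),'op',round(r.current_opening(),3),'ff',r.current_finger_force())
r.move_to([.525,.1452,.15],quat(.312)); r.set_gripper(.45)
r.move_linear([.525,.1452,.105],vel=.06); r.sleep(.2); f('down')
r.set_gripper(0,squeeze=30); r.sleep(.2); f('grip')
E
```

```text
down 4.53 [0.5252 0.1453 0.1053] F [-0.6  0.6 -0.8] M [-0.04 -0.01  0.03] op 0.447 ff 0.0
grip 5.08 [0.5252 0.1451 0.1052] F [ 1.8 -2.5  4.1] M [-0.52 -0.05  0.02] op 0.126 ff 30.747908055782318
```

```bash
python3 - <<'E'
from h import *
f=lambda t:print(t,round(r.current_t(),2),np.round(r.current_tool_pos(),4),'F',np.round(r.current_contact_force(),1),'M',np.round(r.current_torque(),2))
for z in (.107,.110,.1128,.1138):
    r.move_linear([.525,.1452,z],vel=.03); r.sleep(.1); f(z)
E
```

```text
0.107 5.42 [0.5247 0.1451 0.1064] F [ 2.9 -2.4 -9.2] M [-0.53 -0.55  0.01]
0.11 5.78 [0.5248 0.1451 0.1099] F [  2.8  -2.7 -10.3] M [-0.54 -0.41 -0.03]
0.1128 6.12 [0.5249 0.1452 0.1128] F [  1.2  -2.9 -11. ] M [-0.53 -0.38 -0.05]
0.1138 6.47 [0.5249 0.1452 0.1138] F [  0.7  -3.3 -11.7] M [-0.53 -0.3   0.07]
```

The knob is lifted about 8.6 mm with the force following the spring. Next I'll turn it to 0.75 in steps, watching the torque.

```bash
cat >> h.py <<'E'
def f(t): print(t,round(r.current_t(),2),np.round(r.current_tool_pos(),4),'F',np.round(r.current_contact_force(),1),'M',np.round(r.current_torque(),2))
def turn(a,z):
    "knob angle a, TCP height z"
    q=r.inverse_kinematics([.525,.1452,z],quat(.312+a)); r.set_joints(q); r.sleep(.08)
E
python3 - <<'E'
from h import *
for a in (.1,.3,.5,.66,.76):
    turn(a,.1138); f(a)
    if abs(r.current_torque()[2])>.35: print('STOP');break
E
```

```text
0.1 6.81 [0.5249 0.1452 0.1138] F [  1.6  -2.5 -11.3] M [-0.54 -0.29  0.05]
0.3 7.2 [0.525  0.1452 0.1138] F [  0.7  -1.8 -11.7] M [-0.43 -0.24  0.02]
0.5 7.59 [0.525  0.1452 0.1138] F [  0.6  -2.2 -10.7] M [-0.45 -0.13  0.02]
0.66 7.95 [0.525  0.1452 0.1138] F [  0.5  -1.9 -10.7] M [-0.38 -0.09 -0.01]
0.76 8.28 [0.525  0.1452 0.1138] F [  0.9  -2.  -11.4] M [-0.28 -0.06 -0.02]
```

```bash
python3 - <<'E'
from h import *
z=.1131
while z>.1108:
    turn(.76,z); f(z)
    if r.current_contact_force()[2]>-5: break
    z-=.0003
E
```

```text
0.1131 8.62 [0.525  0.1452 0.1131] F [ -0.7  -1.9 -12. ] M [-0.36  0.01 -0.04]
0.11280000000000001 8.95 [0.525  0.1452 0.1128] F [  0.   -2.  -10.8] M [-0.3  -0.03 -0.04]
0.11250000000000002 9.28 [0.525  0.1452 0.1125] F [  0.2  -1.6 -10.2] M [-0.38 -0.03 -0.04]
0.11220000000000002 9.62 [0.525  0.1452 0.1122] F [-0.1 -2.9 -9.8] M [-0.31  0.06 -0.  ]
0.11190000000000003 9.95 [0.5251 0.1452 0.1121] F [-1.1 -1.4 -6.9] M [-0.32  0.05 -0.01]
0.11160000000000003 10.28 [0.5252 0.1453 0.1119] F [-0.7 -1.5 -3.7] M [-0.17  0.14 -0.02]
```

Land is felt at z≈0.112. Now I'll sweep lightly loaded until the support vanishes.

```bash
python3 - <<'E'
from h import *
a=.76
while a<1.40:
    a+=.02; turn(a,.1116); f(round(a,3))
    if abs(r.current_torque()[2])>.3: print('STOP');break
    if r.current_contact_force()[2]<-7.5: break
E
```

```text
0.78 10.62 [0.5251 0.1453 0.1118] F [-0.9  0.2 -0.7] M [ 0.08  0.24 -0.13]
0.8 10.95 [0.5251 0.1453 0.1117] F [-2.   1.1 -0.3] M [ 0.27  0.33 -0.2 ]
0.82 11.28 [0.5251 0.1452 0.1116] F [-1.8  1.4 -0.8] M [ 0.18  0.19 -0.18]
0.84 11.62 [0.525  0.1452 0.1115] F [-0.   1.4 -2.2] M [ 0.2   0.08 -0.14]
0.86 11.95 [0.5249 0.1451 0.1114] F [-0.4  0.4 -5.3] M [ 0.13  0.05 -0.09]
0.88 12.28 [0.5248 0.145  0.1111] F [  1.7  -0.8 -11.5] M [-0.18 -0.26  0.07]
```

Support vanished at 0.88. I'll go slightly further in and lower in small steps, watching force and torque.

```bash
python3 - <<'E'
from h import *
turn(.905,.1116); f('.905')
z=.1116
for z in (.1110,.1105,.110,.1092,.1083):
    turn(.905,z); f(z)
    F=r.current_contact_force()
    if F[2]>-4.5 or np.hypot(*F[:2])>6 or abs(r.current_torque()[2])>.3: print('STOP');break
E
```

```text
.905 12.62 [0.5248 0.1451 0.1115] F [  0.3  -1.7 -10.8] M [-0.26 -0.08 -0.01]
0.111 12.95 [0.5249 0.1451 0.111 ] F [  0.   -1.1 -11.2] M [-0.31 -0.03  0.02]
0.1105 13.28 [0.525  0.1452 0.1105] F [ -0.3  -1.8 -10.3] M [-0.33 -0.02  0.01]
0.11 13.62 [0.525  0.1452 0.11  ] F [-0.5 -2.2 -9.4] M [-0.36  0.04 -0.01]
0.1092 13.95 [0.525  0.1452 0.1092] F [ -0.7  -2.6 -10.4] M [-0.26  0.02  0.03]
0.1083 14.28 [0.525  0.1452 0.1083] F [-0.8 -1.9 -9.7] M [-0.38  0.04  0.04]
```

```bash
python3 - <<'E'
from h import *
for z in (.1072,.1063,.1056,.1051,.1047):
    turn(.905,z); f(z)
    F=r.current_contact_force()
    if F[2]>-5 or np.hypot(*F[:2])>6 or abs(r.current_torque()[2])>.3: print('STOP');break
r.set_gripper(.25); r.sleep(.4); f('open')
r.set_gripper(.5)
r.move_linear([.525,.1452,.16],vel=.08); r.move_to([.5248,.1457,.24],quat(.31)); r.sleep(.3); f('up')
d=shot('wrist','w2'); c=d['pixels'][120:230,195:320,::-1]; cv2.imwrite('pics/c3.png',cv2.resize(c,None,fx=5.2,fy=5.2,interpolation=cv2.INTER_CUBIC))
e=load('w1')
from scipy.spatial.transform import Rotation as R
T=np.eye(4);T[:3,:3]=R.from_quat(r.current_ee_rot()).as_matrix();T[:3,3]=r.current_tool_pos();T=T@d['mount'];np.save('pics/T2.npy',T)
T1=np.load('pics/T1.npy')
for u,v in((257,173),(257,176),(257,179),(246,180),(270,168)): print(world(e,u,v,None,T1)[2].round(4),world(d,u,v,None,T)[2].round(4))
E
```

```text
0.1072 14.62 [0.525  0.1452 0.1072] F [-0.5 -3.2 -9.3] M [-0.29  0.09 -0.01]
0.1063 14.95 [0.525  0.1452 0.1063] F [-0.  -2.  -9.2] M [-0.35  0.08 -0.01]
0.1056 15.28 [0.525  0.1452 0.1056] F [ 0.5 -1.6 -9.5] M [-0.29  0.04  0.06]
0.1051 15.62 [0.5251 0.1452 0.1053] F [-1.8 -3.2 -4. ] M [-0.39  0.17  0.01]
STOP
open 16.28 [0.525  0.1452 0.1051] F [ 0.3 -0.6  0.1] M [ 0.02 -0.03 -0.04]
up 18.63 [0.5247 0.1457 0.2397] F [-0.8 -0.6  0.8] M [ 0.04 -0.05 -0.01]
0.1089 0.086
0.1099 0.1
0.1095 0.1081
0.0797 0.1096
0.0799 0.0797
```

View pics/c3.png

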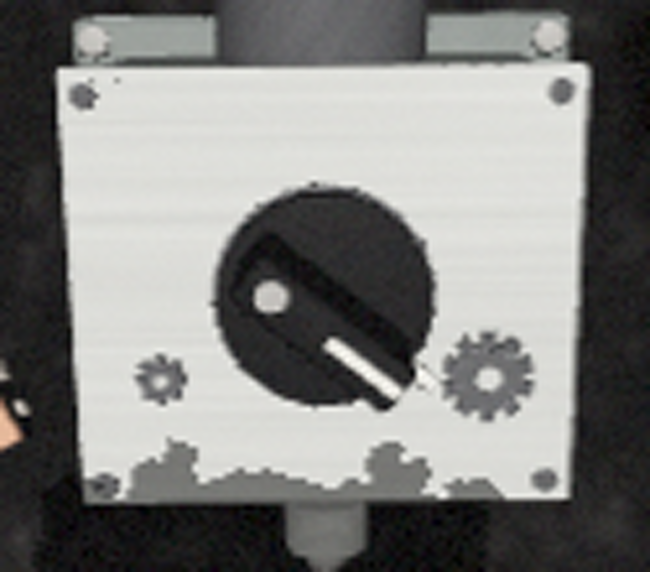

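The knob now points just short of the large cog, with its nib at crop (428,375). The skirt top is back at 0.0797 m and the bar top at about 0.109 m, so it is fully down in the detent and the gripper is clear.

```bash
python3 -c "
from h import *
print(r.hand_in())"
```

```text
the job is handed in; nothing more can be done
None
```

The right-hand gearbox is in the large-cog gear: I found its detent by feel at about 0.9 rad, the knob is fully down and released, and the job was handed in after about 19 s.

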